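# Open the red supply valve by its fold-away crank

### The arm

A 7-joint arm with a two-finger parallel gripper is mounted at the origin on the work surface. World frame = base frame: x ahead of the robot, y to its left, z up, the work surface at z = 0. Lengths are in m, angles in rad, forces in N, time in s.
With the tool pointing down it reaches from about 0.4 to 0.875 m from the base axis. Payload 6.5 kg.
Tool frame: the origin (TCP) lies between the finger pads; the fingertips stand 8 mm ahead of it and the grasp point (between the pads) lies 11 mm behind it; y points along the fingers, z is the direction in which the jaws open and shut, and the axes are right-handed (so a half turn about y gives the same grasp; the last joint's range is limited). The gripper opens to 88 mm and grips with 3 to 60 N. Pads are 18 mm wide; open, the fingers measure 123 mm over their backs; the gripper's body (75 mm by 187 mm) begins 45 mm behind the grasp point.
Start: joints at [1.091, 0.536, -0.004, 1.538, 0.003, 1.067, -0.071], TCP at [0.261, -0.595, 0.247] pointing down, gripper open.
Joint ranges: [-2.7, 2.7], [-0.37, 2.16], [-1.27, 1.26], [0.24, 2.4], [-1.31, 4.45], [0.19, 1.91], [-2.76, 2.76]. Speed limits (rad/s): [2.39, 2.39, 3.14, 3.14, 3.14, 3.14, 3.14].

### API

Orientations are given as [roll, pitch, yaw] about the fixed x, y, z axes, in that order (R = Rz(yaw) Ry(pitch) Rx(roll)).
In Python, from workcell import bot gives the robot as it stands. The module is installed in compiled form; this text tells all that it offers.
- The arm moves only by the tool apply_moves, never from a script. Its argument "moves" is one flat list of numbers, 4 for each row, row after row: the shift along the tool's x, y, z in mm, then the turn about the tool's y in degrees. A call has 1 to 12 rows; each row is the pose to reach, as a shift and turn from the pose commanded when the call began, along the tool's axes at that moment; what a row does not reach only later rows make up. A row lasts 1/12 s, in which the tool goes at most 41.7 mm and 7.16 degrees, less where a joint would pass 70% of its speed; a pose out of reach is approached as far as the arm can. A call with a gripper value outside its range is refused whole. "jaw" is the finger opening in mm, from 0 to 88.1, set as the call begins (left out, the last holds). The fingers move at their own pace and stop on an object; "force" is the grip in N (left out, the last holds). Time passes only in rows, so rows that repeat a pose let the fingers close. It gives the time, the measured TCP pose, the force and the opening at its end, in the units of the state.
- bot.read_state(): the state, without advancing time (a new reading comes with each control period).
- bot.read_camera(name): name is "side" or "top" or "wrist"; returns the picture (480x640x3 uint8, blue, green, red); there is no depth.
- bot.camera_info(name): a dict with "fov_y" (degrees; the focal length in pixels is half the picture's height over the tangent of half this angle, whatever the lens; pixels are square), "cx", "cy" (the principal point, pixels), "k1" (the pictures are not rectified: a ray, as slopes to the right and down, at radius r is drawn at 1 + k1 r^2 times it, then the intrinsics apply), "extrinsics" (4x4, takes a point from world to camera coordinates); the wrist camera has in their place "tool_from_camera" (4x4, takes a point from camera to tool coordinates, whose origin is the TCP and whose axes are the tool frame's). Camera axes: x right, y up, looking along -z (the intrinsics and any distortion apply to the point x, -y, -z); pixel columns grow to the right and rows downward; lengths in m; the calibration is good to about 2 mm. A picture is of the moment at which its call begins: read the wrist's pose just before it. camera_info takes no time and is no camera call.
- bot.hand_in(): hands the job in, once; it reports no verdict.
The state is a dict: "time": time; "qpos": joint angles; "joint_vel": joint speeds; "joint_torque": joint torques, N m; "eef_pos": TCP position; "eef_rot": TCP orientation; "ft_force": force on the tool from outside, world axes, zero at the start; "torque": the same for the moment, N m; "opening": finger opening in m.
Only numpy, scipy, OpenCV 4.12 (cv2) and the standard library are available. Lean on these libraries where they do the work, as an engineer would, in place of code of your own. Each camera call takes 0.05 s, during which the arm holds its last target.

### The job

Open the red supply valve on the heating workshop bench: first swing its folded crank grip up until it stands upright, then turn the crank counter-clockwise (seen from above) all the way to its stop, so that the arm lies over the green mark in line with the pipe. Let go and leave the grip standing upright; leave the crank and grip of the blue return valve as they are.

Things in the scene. Friction and masses are not known exactly. Their poses are not given: they have to be found in the camera images.
- supply_valve: Fixed valve with a red-rimmed white dial (110 mm wide, top 89 mm above the table) over a copper pipe 200 mm long, 22 mm thick; base plate 150 x 110 mm. Origin: on the vertical crank axis (dial centre) at table height; x along the pipe towards the dial's green mark, z up. Above the dial a steel crank with a red folding grip. Its blue-rimmed twin stands over 250 mm away.
- supply_crank (a joint): Red valve's crank, rad: 0 closed, arm points from the axis to -y of supply_valve (black mark); grows counter-clockwise from above; 1.57 arm points to +x (green mark); stop 1.60. Starts 0 to 0.3. Arm: flat bar 10 mm wide, 101 to 109 mm above the table, out to the grip's hinge pin 75 mm from the axis. Friction 0.12 N m (2 N at the grip); stays where left.
- supply_grip (a joint): Red round grip, 18 mm thick, red from 9 to 63 mm from its hinge pin, which is level, square to the arm, 121 mm above the table (fork 16 mm wide). Rad: 0 folded level above the arm, pointing from the pin back to the crank axis, free at both sides; 1.57 upright on the arm's outer end (stop). Starts 0 to 0.15. Friction 0.05 N m (1 to 2 N at its end); stays where left.
- return_grip_mid (a point): Point on the centre line of the blue valve's grip, 30 mm from its hinge pin, hence 45 mm from that valve's crank axis while folded; to be left alone. Same crank and grip in blue; folded or nearly so at the start, this point 121 to 126 mm above the table.

How it is judged:
By the outcome, as a careful person would: the job done as asked, in the order asked, and still so for the second after the job is handed in, with the robot touching nothing.
It also fails if it takes over 38 s, if anything falls off the work surface, if the arm or the gripper's body presses on something with over 40 N, if the wrist force passes 120 N, or if a joint passes its speed limit or range.

## Working session

There is one attempt and no reset: what is moved stays moved. The work goes in short steps, Python scripts to look and compute and a tool call to move; the robot and the scene stay as the last step left them, time stands still between calls to the robot, and variables do not carry over. Pictures are saved under pics/ and viewed, and the job is handed in when it is done.

Besides the shell and the picture viewer there is one more tool, called after "Request:" in YAML: its name, and indented under it one key for each argument. apply_moves: Moves the arm, as the interface text tells. Its arguments: {"type":"object","properties":{"moves":{"type":"array","items":{"type":"number"}},"jaw":{"type":"number"},"force":{"type":"number"}},"required":["moves"]}

```bash
mkdir -p pics; python3 - <<'E'
from workcell import bot
import cv2
s=bot.read_state()
for k in s: print(k,s[k])
for n in ["side","top","wrist"]:
    print(n,bot.camera_info(n))
for n in ["side","top","wrist"]:
    cv2.imwrite(f"pics/a_{n}.png",bot.read_camera(n))
E
```

```text
time 0.0
qpos [ 1.09085077  0.53715735 -0.00447298  1.5388618   0.00260174  1.06727643
 -0.07120325]
joint_vel [-0.00211058  0.00081584 -0.00034716  0.00098581 -0.00137452  0.00025378
  0.0007505 ]
joint_torque [ 4.03182285e-04 -5.70990944e+01  9.90737714e-01 -2.51611698e+01
 -5.62946883e-02  1.79003051e-02  1.43145676e-04]
eef_pos [ 0.26109311 -0.59460897  0.24584886]
eef_rot [-1.57248997e+00 -1.08668256e-04 -2.72774797e+00]
ft_force [ 0.09364877 -0.43633199 -0.00157664]
torque [-0.04333183  0.0117776  -0.02117189]
opening 0.08817579662968328
side {'fov_y': 49.530603224668106, 'cx': 324.1975430223698, 'cy': 240.22684853356785, 'k1': -0.1097439574962862, 'extrinsics': array([[ 0.69838079, -0.71546551, -0.01932284, -0.42970759],
       [ 0.35286614,  0.32070058,  0.87899751, -0.27464384],
       [-0.62269556, -0.62069335,  0.47643468, -0.50819488],
       [ 0.        ,  0.        ,  0.        ,  1.        ]])}
top {'fov_y': 44.36813044088029, 'cx': 325.89197225972254, 'cy': 235.11238171377684, 'k1': 0.01725932067217824, 'extrinsics': array([[-0.01420157, -0.99980482, -0.01373467, -0.02925715],
       [ 0.98089924, -0.01659543,  0.1938073 , -0.56773349],
       [-0.1939974 , -0.01071996,  0.98094347, -0.82116055],
       [ 0.        ,  0.        ,  0.        ,  1.        ]])}
wrist {'fov_y': 67.10427053397414, 'cx': 313.51006615009294, 'cy': 243.73967541980682, 'k1': -0.04236165599745325, 'tool_from_camera': array([[-1.02368415e-04, -9.56856664e-01, -2.90560344e-01,
        -7.49687314e-02],
       [ 3.58102917e-04,  2.90560292e-01, -9.56856619e-01,
        -1.36982534e-01],
       [ 9.99999931e-01, -2.02002403e-04,  3.12908966e-04,
         3.19892153e-04],
       [ 0.00000000e+00,  0.00000000e+00,  0.00000000e+00,
         1.00000000e+00]])}
```

View pics/a_side.png

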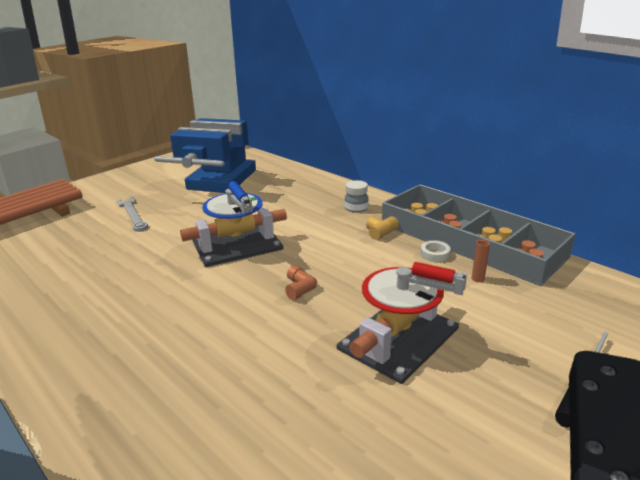

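View pics/a_top.png

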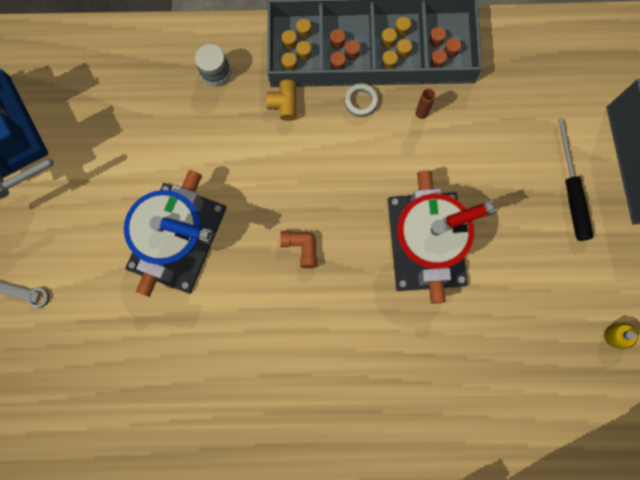

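View pics/a_wrist.png

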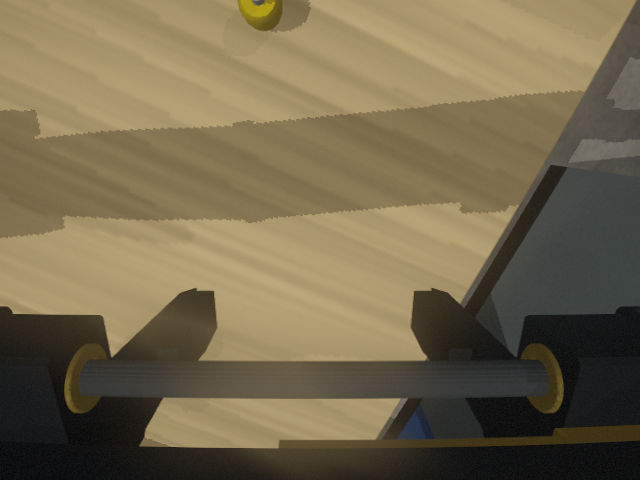

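```bash
python3 - <<'E'
import cv2
a=cv2.imread("pics/a_top.png")[160:320,370:530]
cv2.imwrite("pics/c_top.png",cv2.resize(a,None,fx=3.75,fy=3.75,interpolation=cv2.INTER_CUBIC))
a=cv2.imread("pics/a_side.png")[240:400,320:480]
cv2.imwrite("pics/c_side.png",cv2.resize(a,None,fx=3.75,fy=3.75,interpolation=cv2.INTER_CUBIC))
E
```

```text
(no output)
```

View pics/c_top.png

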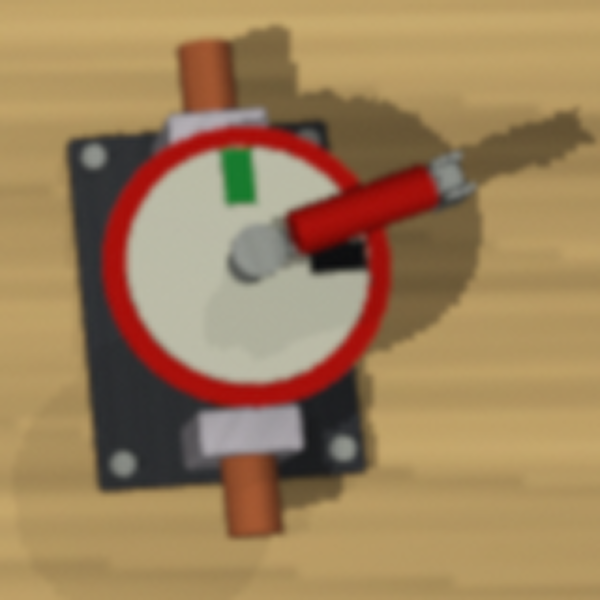

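View pics/c_side.png

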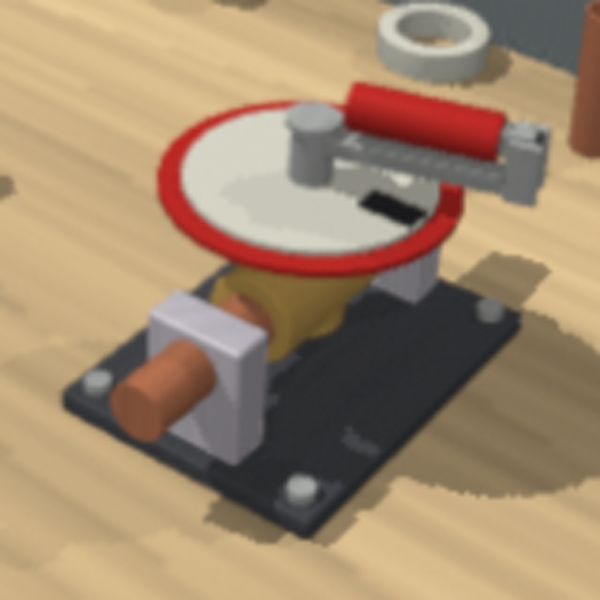

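```bash
cat > h.py <<'E'
import numpy as np, cv2
from workcell import bot
from scipy.spatial.transform import Rotation as Ro
def cam(n,s=None):
    i=bot.camera_info(n); f=240/np.tan(np.radians(i["fov_y"])/2)
    if "extrinsics" in i: T=np.linalg.inv(i["extrinsics"])
    else:
        W=np.eye(4); W[:3,:3]=Ro.from_euler("xyz",s["eef_rot"]).as_matrix(); W[:3,3]=s["eef_pos"]
        T=W@i["tool_from_camera"]
    return i,f,T
def ray(n,uv,s=None):
    i,f,T=cam(n,s)
    K=np.array([[f,0,i["cx"]],[0,f,i["cy"]],[0,0,1.]])
    p=cv2.undistortPoints(np.array([[uv]],float),K,np.array([i["k1"],0,0,0]))[0,0]
    d=T[:3,:3]@np.array([p[0],-p[1],-1.]); return T[:3,3],d
def at(n,uv,z,s=None):
    o,d=ray(n,uv,s); return o+d*(z-o[2])/d[2]
def proj(n,X,s=None):
    i,f,T=cam(n,s); c=np.linalg.inv(T)@np.r_[X,1]
    x,y=c[0]/-c[2],-c[1]/-c[2]; k=1+i["k1"]*(x*x+y*y)
    return np.array([f*k*x+i["cx"],f*k*y+i["cy"]])
def crop(p,x0,y0,k): return ((p[0]+.5)/k-.5+x0,(p[1]+.5)/k-.5+y0)
def tri(a,b):
    (o1,d1),(o2,d2)=a,b; d1=d1/np.linalg.norm(d1); d2=d2/np.linalg.norm(d2)
    t=np.linalg.lstsq(np.c_[d1,-d2],o2-o1,rcond=None)[0]
    p,q=o1+d1*t[0],o2+d2*t[1]; return (p+q)/2,np.linalg.norm(p-q)
E
python3 - <<'E'
from h import *
np.set_printoptions(precision=4,suppress=True)
t=lambda p:crop(p,370,160,3.75); s=lambda p:crop(p,320,240,3.75)
c=at("top",t((246.5,266)),.089); print("dial",c, at("side",s((310,186)),.089))
print("hub top", at("top",t((260,250)),.121), at("side",s((315,120)),.121))
pin=at("top",t((448,177)),.121); print("pin",pin, at("side",s((530,133)),.121))
e=at("top",t((303,229)),.121); print("end",e)
g=at("top",t((238,177)),.089); print("green",g, np.arctan2(*(g-c)[1::-1]))
p1=at("top",t((205,45)),.05);p2=at("top",t((255,530)),.05); d=p1-p2; print("pipe",p1,p2,np.arctan2(d[1],d[0]),np.linalg.norm(d))
for q in (pin,):
    d=q-c; print("arm yaw",np.arctan2(d[1],d[0]),np.linalg.norm(d[:2])); d=q-e; print("grip yaw",np.arctan2(d[1],d[0]),np.linalg.norm(d[:2]))
st=bot.read_state(); print(Ro.from_euler("xyz",st["eef_rot"]).as_matrix())
E
```

```text
dial [ 0.5645 -0.1949  0.089 ] [ 0.5575 -0.2034  0.089 ]
hub top [ 0.5639 -0.1944  0.121 ] [ 0.5516 -0.2078  0.121 ]
pin [ 0.5902 -0.2648  0.121 ] [ 0.5939 -0.2667  0.121 ]
end [ 0.5716 -0.2106  0.121 ]
green [ 0.5994 -0.1934  0.089 ] 0.043166149686173584
pipe [ 0.6645 -0.1896  0.05  ] [ 0.4674 -0.1999  0.05  ] 0.052007161250341244 0.19730986038623932
arm yaw -1.2183856687440968 0.07445510979416094
grip yaw -1.239167173876917 0.057356313911714994
[[-0.9156 -0.0006  0.4022]
 [-0.4022  0.0011 -0.9156]
 [ 0.0001 -1.     -0.0013]]
```

The red valve is upper right of centre in the top view. Its dial centre is at about (436,231), the grip runs from the hub to the pin at (489,207), and the green mark is at (433,207) towards +x. That puts the dial at (0.564, -0.195), the pin at (0.590, -0.265), the pipe yaw at 0.05 and the crank angle near 0.29. Next I move above the grip with the jaws square to the arm.

Request:
apply_moves:
  moves: [-36, 0, -17, -7, -73, 0, -35, -14, -109, 0, -53, -21, -146, 0, -70, -28, -182, 0, -88, -35, -218, 0, -106, -42, -255, 0, -123, -49, -291, 0, -141, -56, -328, 0, -158, -63, -364, 0, -176, -70, -400, 0, -194, -77, -437, 0, -211, -84]

```text
time: 1.15
eef_pos: [0.5773, -0.2246, 0.2466]
eef_rot: [-1.571, 0.0, -1.256]
ft_force: [0.1, -0.8, -0.3]
opening: 0.0882
```

Request:
apply_moves:
  moves: [0, 0, 0, -2, 0, 0, 0, -2, 0, 0, 0, -2]

```text
time: 1.4
eef_pos: [0.5761, -0.2268, 0.2462]
eef_rot: [-1.572, 0.0, -1.228]
ft_force: [-0.1, -0.4, -0.5]
opening: 0.0883
```

```bash
python3 - <<'E'
from h import *
s=bot.read_state(); im=bot.read_camera("wrist"); cv2.imwrite("pics/b_wrist.png",im)
import json; json.dump({k:np.array(s[k]).tolist() for k in s},open("b.json","w"))
print(s["time"],s["qpos"],s["eef_pos"],s["eef_rot"],s["ft_force"])
E
```

```text
1.4 [ 0.6135281   0.52376158 -0.43926924  1.60417593  0.24565121  1.06982283
  0.44944005] [ 0.57611173 -0.22675585  0.24621741] [-1.57206058e+00  7.41610248e-05 -1.22836966e+00] [-0.10082169 -0.44308568 -0.46283416]
```

View pics/b_wrist.png

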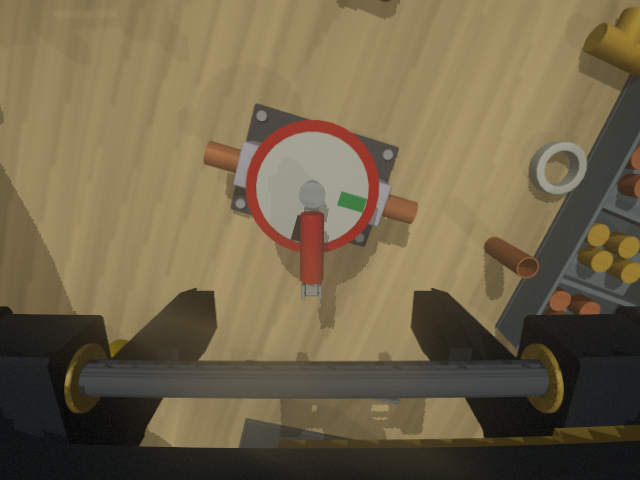

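```bash
python3 - <<'E'
import cv2
a=cv2.imread("pics/b_wrist.png")[110:310,200:430]
cv2.imwrite("pics/c_b.png",cv2.resize(a,None,fx=3,fy=3,interpolation=cv2.INTER_CUBIC))
E
```

```text
(no output)
```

View pics/c_b.png

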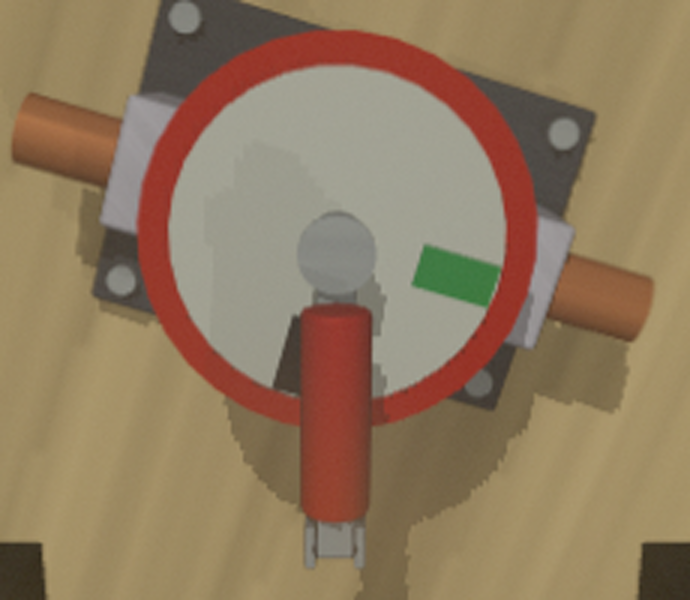

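```bash
python3 - <<'E'
from h import *
import json
from scipy.optimize import least_squares
np.set_printoptions(precision=4,suppress=True)
s=json.load(open("b.json")); t=lambda p:crop(p,200,110,3)
def ell(n,ext,s):
    a=np.linspace(0,2*np.pi,120)
    def r(c):
        P=np.array([proj(n,np.array([c[0]+.055*np.cos(x),c[1]+.055*np.sin(x),.089]),s) for x in a])
        return np.r_[P.min(0),P.max(0)]-ext
    o=least_squares(r,[.56,-.195]); return o.x,o.fun
l=t((139,30));h=t((538,428)); c,f=ell("wrist",np.r_[l,h],s); print("dial wrist",c,f)
k=lambda p:crop(p,370,160,3.75); c2,f=ell("top",np.r_[k((102,126)),k((391,406))],s); print("dial top",c2,f)
m=lambda p:crop(p,320,240,3.75); c3,f=ell("side",np.r_[m((158,100)),m((463,275))],s); print("dial side",c3,f)
for z in (.121,):
  print("pin",at("wrist",t((334,543)),z,s),"out",at("wrist",t((335,520)),z,s),"in",at("wrist",t((335.5,312)),z,s))
print("hub z", [ (z,at("wrist",t((337,254)),z,s)) for z in (.109,.115,.121)])
p1=at("wrist",t((20,128)),.05,s);p2=at("wrist",t((648,298)),.05,s); d=p2-p1; print(p1,p2,np.arctan2(d[1],d[0]),np.linalg.norm(d))
g=at("wrist",t((457,276)),.089,s); print("green",g)
print("pin tri", tri(ray("wrist",t((334,543)),s),ray("top",k((448,177)))), tri(ray("side",m((530,135))),ray("wrist",t((334,543)),s)))
print("gripinner tri", tri(ray("wrist",t((335.5,340)),s),ray("top",k((303,229)))))
E
```

```text
dial wrist [ 0.5644 -0.1974] [-1.1032 -1.0772  1.1019  1.4439]
dial top [ 0.5652 -0.1948] [-0.1321 -0.3837  0.1302  0.3615]Traceback (most recent call last):
  File "<stdin>", line 14, in <module>
  File "<stdin>", line 11, in ell
    return func(*args, **kwargs)
    result = trf(vector_fun.fun, vector_fun.jac, x0, f0, J0, lb, ub, ftol, xtol,
                 gtol, max_nfev, x_scale, loss_function, tr_solver,
                 tr_options.copy(), verbose, callback=callback_wrapped)
    return trf_no_bounds(
        fun, jac, x0, f0, J0, ftol, xtol, gtol, max_nfev, x_scale,
        loss_function, tr_solver, tr_options, verbose, callback=callback)
    f_new = fun(x_new)
    self._update_fun()
    ~~~~~~~~~~~~~~~~^^
    self.f = self.fun_wrapped(xp_copy(self.x))
             ~~~~~~~~~~~~~~~~^^^^^^^^^^^^^^^^^
    return np.atleast_1d(self.fun(x))
                         ~~~~~~~~^^^
    return self.f(x, *self.args, **self.kwargs)
           ~~~~~~^^^^^^^^^^^^^^^^^^^^^^^^^^^^^^
  File "<stdin>", line 9, in r
  File "h.py", line 19, in proj
    i,f,T=cam(n,s); c=np.linalg.inv(T)@np.r_[X,1]
          ~~~^^^^^
  File "h.py", line 5, in cam
    i=bot.camera_info(n); f=240/np.tan(np.radians(i["fov_y"])/2)
ValueError: time passes only in moves, steps and waits
```

```bash
sed -i 's/^def cam(n,s=None):/_C={}\ndef cam(n,s=None):/; s/    i=bot.camera_info(n); f=/    if n not in _C: _C[n]=bot.camera_info(n)\n    i=_C[n]; f=/' h.py; python3 - <<'E'
from h import *
import json
from scipy.optimize import least_squares
np.set_printoptions(precision=4,suppress=True)
s=json.load(open("b.json")); t=lambda p:crop(p,200,110,3)
k=lambda p:crop(p,370,160,3.75)
m=lambda p:crop(p,320,240,3.75)
for z in (.121,):
  print("pin",at("wrist",t((334,543)),z,s),"out",at("wrist",t((335,520)),z,s),"in",at("wrist",t((335.5,312)),z,s))
print("hub z", [ (z,at("wrist",t((337,254)),z,s)) for z in (.109,.115,.121)])
p1=at("wrist",t((20,128)),.05,s);p2=at("wrist",t((648,298)),.05,s); d=p2-p1; print(p1,p2,np.arctan2(d[1],d[0]),np.linalg.norm(d))
g=at("wrist",t((457,276)),.089,s); print("green",g)
print("pin tri", tri(ray("wrist",t((334,543)),s),ray("top",k((448,177)))), tri(ray("side",m((530,135))),ray("wrist",t((334,543)),s)))
print(bot.read_state()["time"])
E
```

```text
pin [ 0.5886 -0.2684  0.121 ] out [ 0.5867 -0.2621  0.121 ] in [ 0.5683 -0.2099  0.121 ]
hub z [(0.109, array([ 0.5644, -0.1981,  0.109 ])), (0.115, array([ 0.5641, -0.1972,  0.115 ])), (0.121, array([ 0.5638, -0.1963,  0.121 ]))]
[ 0.4649 -0.2031  0.05  ] [ 0.6633 -0.1873  0.05  ] 0.07947085947803738 0.19906407069140764
green [ 0.5983 -0.1958  0.089 ]
pin tri (array([ 0.5854, -0.2592,  0.142 ]), np.float64(0.0005666257896167985)) (array([ 0.589 , -0.2684,  0.1229]), np.float64(0.001956332118258004))
1.45
```

The wrist view shows the red grip lying vertically in the picture, from (311,214) to the pin at about (311,291), centred between the fingers. The hub is at (312,194) and the green mark is to the right at (352,202). The jaws are aligned, so I descend and close lightly.

Request:
apply_moves:
  moves: [0, 25, 0, 0, 0, 50, 0, 0, 0, 75, 0, 0, 0, 100, 0, 0, 0, 118, 0, 0, 0, 128, 0, 0, 0, 132, 0, 0, 0, 132, 0, 0]
  jaw: 60

```text
time: 2.12
eef_pos: [0.5759, -0.2271, 0.1143]
eef_rot: [-1.572, 0.0, -1.229]
ft_force: [0.7, -0.3, 0.2]
opening: 0.0601
```

Request:
apply_moves:
  moves: [0, 0, 0, 0, 0, 0, 0, 0, 0, 0, 0, 0, 0, 0, 0, 0, 0, 0, 0, 0, 0, 0, 0, 0, 0, 0, 0, 0, 0, 0, 0, 0]
  jaw: 10
  force: 12

```text
time: 2.78
eef_pos: [0.5758, -0.2269, 0.1147]
eef_rot: [-1.573, -0.0, -1.227]
ft_force: [-3.3, -1.3, 2.1]
opening: 0.0175
```

```bash
python3 - <<'E'
from h import *
s=bot.read_state(); im=bot.read_camera("side"); cv2.imwrite("pics/d_side.png",cv2.resize(im[160:400,300:620],None,fx=2.4,fy=2.4))
print(s["time"],s["eef_pos"],s["eef_rot"],s["ft_force"],s["opening"])
E
```

```text
2.7833 [ 0.57580815 -0.22685183  0.11468785] [-1.57256444e+00 -1.61549356e-04 -1.22711389e+00] [-3.31179659 -1.3495598   2.09475861] 0.017497625371360546
```

View pics/d_side.png

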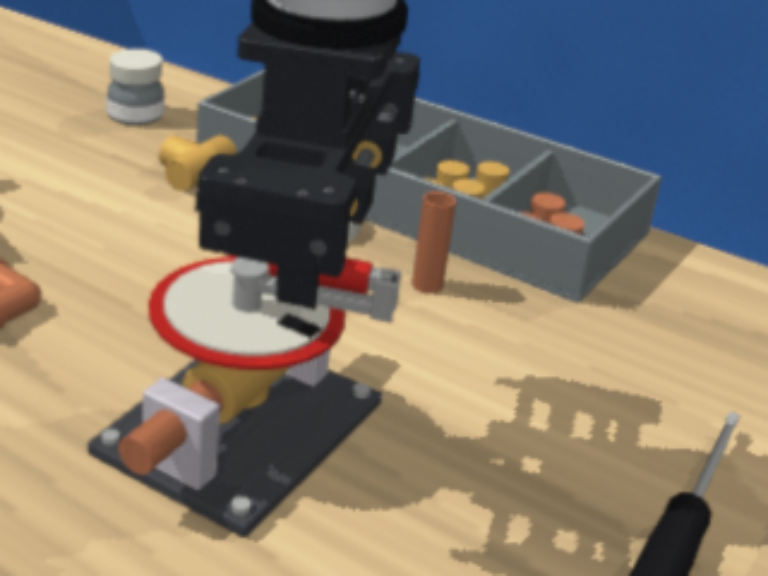

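The side view shows the fingers straddling the red grip near (310,290) in the crop, clear of the dial. The opening is 17.5 mm, so the grip is held. Now I swing it up along an arc about the pin.

Request:
apply_moves:
  moves: [0.4, -3.3, 0, 0, 1.2, -7.4, 0, 0, 2.5, -11.5, 0, 0, 4.1, -15.4, 0, 0, 6.1, -19.1, 0, 0, 8.5, -22.6, 0, 0, 11.2, -25.8, 0, 0, 14.3, -28.8, 0, 0, 17.6, -31.4, 0, 0, 21.1, -33.7, 0, 0, 21.1, -33.7, 0, 0]

```text
time: 3.75
eef_pos: [0.5835, -0.2449, 0.1491]
eef_rot: [-1.571, 0.002, -1.226]
ft_force: [-5.8, 2.5, 2.6]
opening: 0.0178
```

```bash
python3 - <<'E'
from h import *
s=bot.read_state(); im=bot.read_camera("side"); cv2.imwrite("pics/e_side.png",cv2.resize(im[160:400,300:620],None,fx=2.4,fy=2.4))
print(s["time"],s["eef_pos"],s["eef_rot"],s["ft_force"],s["torque"],s["opening"])
E
```

```text
3.75 [ 0.58349534 -0.24494407  0.14911511] [-1.57124053  0.00214216 -1.2262971 ] [-5.7832212   2.54837066  2.64432582] [0.5185925  1.10813639 0.07480581] 0.017790623674148073
```

View pics/e_side.png

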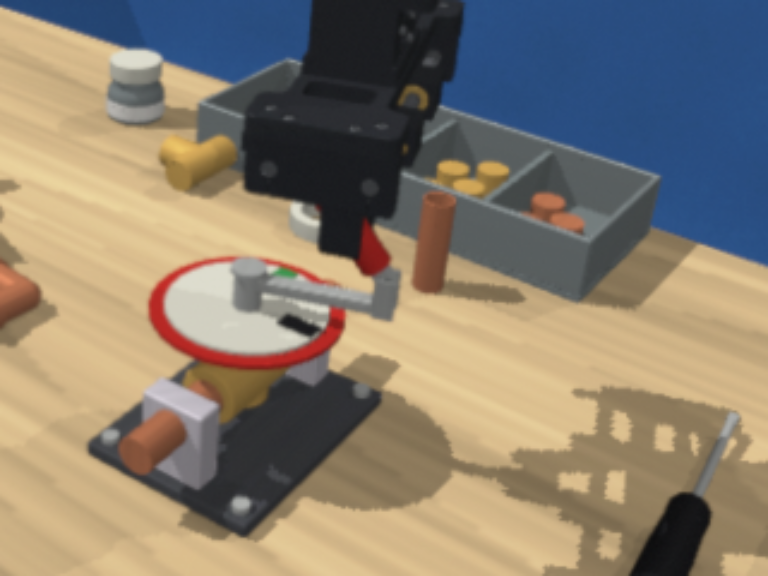

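The grip is part-way up and still held, with the fingers near (345,235) in the crop and the fork at (385,290). I continue to upright with a slight push into the stop.

Request:
apply_moves:
  moves: [3.8, -1.9, 0, 0, 7.8, -3.4, 0, 0, 11.8, -4.6, 0, 0, 16, -5.3, 0, 0, 18.9, -5.6, 0, 0, 21.1, -5.6, 0, 0, 23.1, -5.6, 0, 0, 24.6, -5.6, 0, 0, 24.6, -5.6, 0, 0]

```text
time: 4.55
eef_pos: [0.5939, -0.2681, 0.1558]
eef_rot: [-1.567, -0.0, -1.226]
ft_force: [-2.9, 3.5, 5.4]
opening: 0.0179
```

```bash
python3 - <<'E'
from h import *
s=bot.read_state(); im=bot.read_camera("side"); cv2.imwrite("pics/f_side.png",cv2.resize(im[160:400,300:620],None,fx=2.4,fy=2.4))
print(s["time"],s["eef_pos"],s["eef_rot"],s["ft_force"],s["torque"],s["opening"],s["qpos"])
E
```

```text
4.55 [ 0.59385762 -0.26805817  0.15575128] [-1.56719648e+00 -1.52257715e-04 -1.22602046e+00] [-2.89128388  3.52920515  5.39112072] [ 0.64777644  0.46958425 -0.00234225] 0.017914610076527615 [ 0.62768441  0.67385178 -0.40117043  1.58712206  0.30391226  0.93999879
  0.47022899]
```

View pics/f_side.png

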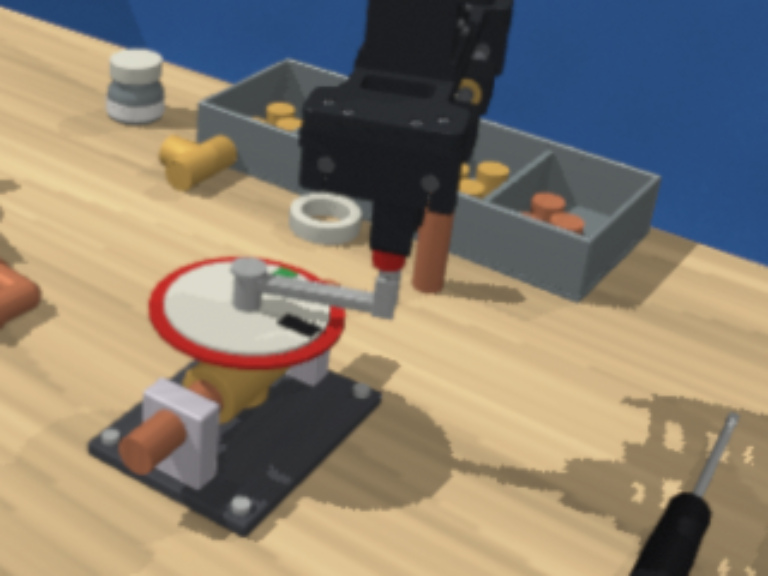

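Request:
apply_moves:
  moves: [1.5, 0, 0, 0, 3, 0, 0, 0, 3, 0, 0, 0, 3, 0, 0, 0]

```text
time: 4.93
eef_pos: [0.595, -0.271, 0.1556]
eef_rot: [-1.567, -0.001, -1.226]
ft_force: [-1.2, 3.4, 5.6]
opening: 0.0176
```

```bash
python3 - <<'E'
from h import *
s=bot.read_state(); im=bot.read_camera("top"); cv2.imwrite("pics/g_top.png",cv2.resize(im[140:300,370:570],None,fx=4,fy=4,interpolation=cv2.INTER_CUBIC))
im=bot.read_camera("wrist"); cv2.imwrite("pics/g_wrist.png",im)
print(s["time"],s["eef_pos"],s["eef_rot"],s["ft_force"],s["torque"],s["opening"])
E
```

```text
4.9333 [ 0.59501216 -0.27102603  0.15564832] [-1.56688283e+00 -7.61485241e-04 -1.22598398e+00] [-1.23339954  3.39951277  5.57095526] [ 0.76965027  0.19488309 -0.0410232 ] 0.017611696521687925
```

View pics/g_top.png

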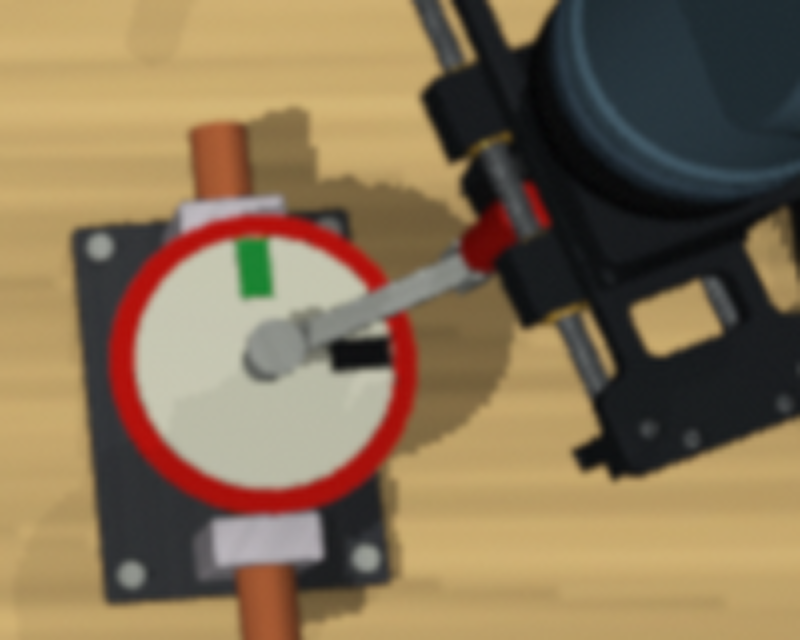

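View pics/g_wrist.png

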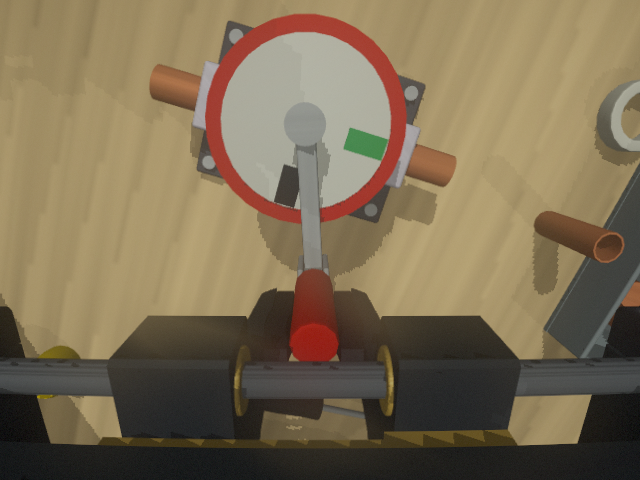

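```bash
python3 - <<'E'
from h import *
np.set_printoptions(precision=4,suppress=True)
s=bot.read_state()
k=lambda p:crop(p,370,140,4)
hub=at("wrist",(305,123),.113,s); pin=at("wrist",(312.5,264),.117,s); print(hub,pin,pin-hub,np.linalg.norm((pin-hub)[:2]))
print("hub top",at("top",k((277,348)),.113))
A=np.array([.5645,-.1965]); d=(pin-hub)[:2]; y=np.arctan2(d[1],d[0]); a=np.array([np.cos(y),np.sin(y)]); print("yaw",y)
P=np.r_[A+.075*a,.121]
for th in (1.2,1.3,1.4,1.5,1.57):
    f=lambda r: P+r*np.r_[-np.cos(th)*a,np.sin(th)]
    print(th,"wrist 9/63",proj("wrist",f(.009),s),proj("wrist",f(.063),s),"side63",(proj("side",f(.063))-[300,160])*2.4,"top9/63",(proj("top",f(.009))-[370,140])*4,(proj("top",f(.063))-[370,140])*4)
E
```

```text
[ 0.5644 -0.1971  0.113 ] [ 0.5911 -0.2613  0.117 ] [ 0.0267 -0.0641  0.004 ] 0.0694753314359464
hub top [ 0.5652 -0.1958  0.113 ]
yaw -1.1755817783032831
1.2 wrist 9/63 [313.4632 276.1062] [311.0167 278.2993] side63 [351.5497 170.7479] top9/63 [476.2214 256.1473] [461.7761 241.3813]
1.3 wrist 9/63 [313.5537 277.963 ] [311.9292 297.0683] side63 [363.5826 169.1103] top9/63 [478.688  254.9696] [480.2018 232.5368]
1.4 wrist 9/63 [313.646  279.7971] [312.8659 315.4352] side63 [375.9198 168.5728] top9/63 [481.1534 253.8262] [498.6749 223.9409]
1.5 wrist 9/63 [313.7391 281.5874] [313.8024 332.9336] side63 [388.425  169.1538] top9/63 [483.5922 252.7291] [516.9658 215.7013]
1.57 wrist 9/63 [313.8042 282.8036] [314.445  344.4415] side63 [397.2029 170.2289] top9/63 [485.27   251.9947] [529.5387 210.2012]
```

```bash
python3 - <<'E'
from h import *
np.set_printoptions(precision=4,suppress=True)
s=bot.read_state()
R=Ro.from_euler("xyz",s["eef_rot"]).as_matrix()
for uv in ((314,342),(314,338)):
  p=at("wrist",uv,.184,s); print(p,R.T@(p-s["eef_pos"]))
print("z9",R.T@(at("wrist",(313,272),.13,s)-s["eef_pos"]))
for z in (.121,): print("pin",R.T@(at("wrist",(313,266),z,s)-s["eef_pos"]))
im=cv2.imread("pics/g_wrist.png")[230:380,230:400]; cv2.imwrite("pics/g_wc.png",cv2.resize(im,None,fx=4,fy=4,interpolation=cv2.INTER_CUBIC))
E
```

```text
[ 0.5929 -0.2648  0.184 ] [-0.0065 -0.0283  0.0002]
[ 0.5924 -0.2633  0.184 ] [-0.0081 -0.0283  0.0002]
z9 [-0.0112  0.0257 -0.0003]
pin [-0.0109  0.0347 -0.0003]
```

View pics/g_wc.png

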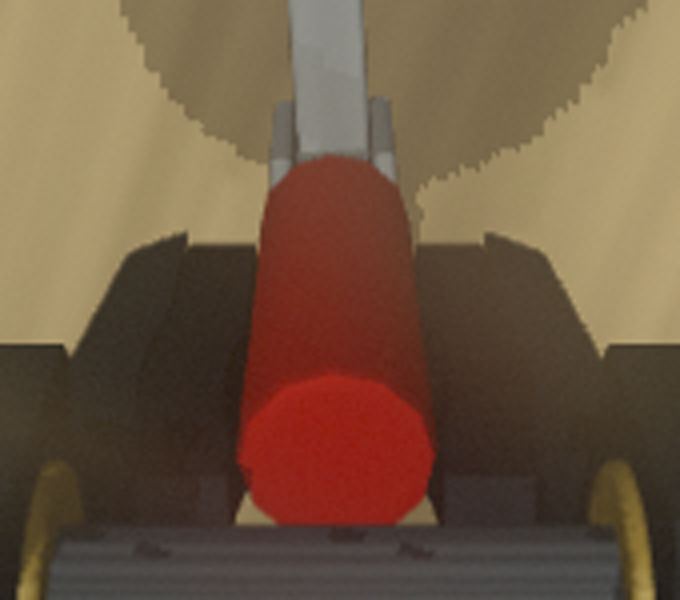

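The wrist crop shows the grip standing upright, with the end cap at (314,344), but the pads have slid about 6 mm outward along it, so it is at its stop. I reopen slightly, recentre and regrip.

Request:
apply_moves:
  moves: [0, 0, 0, 0, 0, 0, 0, 0, 0, 0, 0, 0, -3, 0, 0, 0, -5.5, 0, 0, 0, -5.5, 0, 0, 0]
  jaw: 34

```text
time: 5.53
eef_pos: [0.5911, -0.2661, 0.1539]
eef_rot: [-1.571, 0.0, -1.226]
ft_force: [0.5, -0.1, -0.2]
opening: 0.0338
```

```bash
python3 - <<'E'
from h import *
s=bot.read_state()
im=bot.read_camera("wrist"); cv2.imwrite("pics/h_wrist.png",im)
im=bot.read_camera("side"); cv2.imwrite("pics/h_side.png",cv2.resize(im[160:400,300:620],None,fx=2.4,fy=2.4))
print(s["time"],s["eef_pos"],s["eef_rot"],s["ft_force"],s["torque"],s["opening"])
E
```

```text
5.5333 [ 0.59108384 -0.26610645  0.15390535] [-1.57083412e+00  4.67818550e-04 -1.22606784e+00] [ 0.47690519 -0.10454597 -0.16328583] [-0.03605106 -0.02951166 -0.01133397] 0.03377757564921402
```

View pics/h_wrist.png

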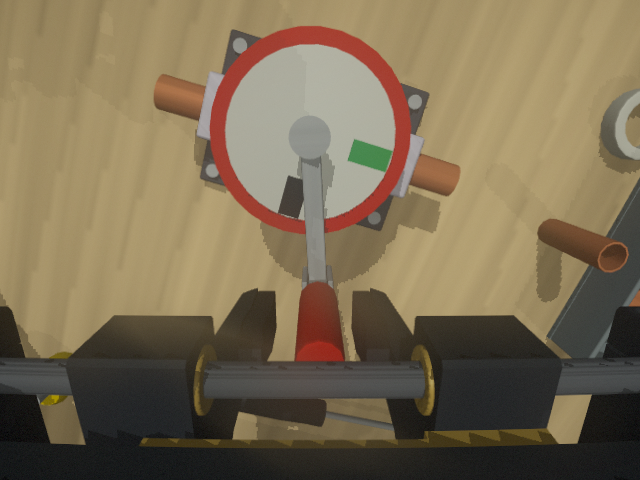

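View pics/h_side.png

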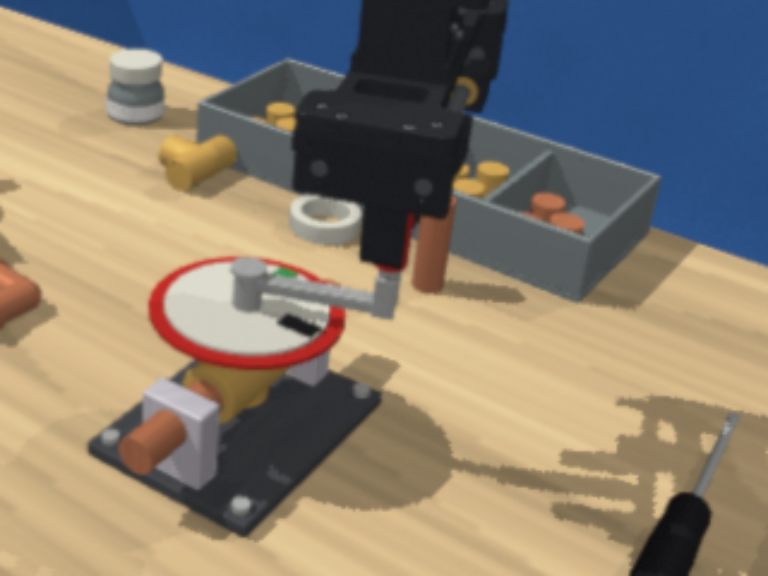

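```bash
python3 - <<'E'
from h import *
np.set_printoptions(precision=4,suppress=True)
s=bot.read_state()
R=Ro.from_euler("xyz",s["eef_rot"]).as_matrix()
T=lambda uv,z:(at("wrist",uv,z,s),R.T@(at("wrist",uv,z,s)-s["eef_pos"]))
print("hub",T((310,137),.115)); print("cap",T((321,361),.184)); print("bar end",T((317,268),.109)); print("bar start",T((312,160),.109))
print("red low",T((318,284),.126))
E
```

```text
hub (array([ 0.5648, -0.198 ,  0.115 ]), array([-0.0735,  0.039 , -0.0017]))
cap (array([ 0.5936, -0.2658,  0.184 ]), array([-0.0001, -0.03  ,  0.0026]))
bar end (array([ 0.5909, -0.2605,  0.109 ]), array([-0.0059,  0.045 ,  0.0018]))
bar start (array([ 0.5693, -0.2081,  0.109 ]), array([-0.0626,  0.045 , -0.0008]))
red low (array([ 0.5919, -0.2623,  0.126 ]), array([-0.0039,  0.028 ,  0.0022]))
```

The grip is upright and loosely between the pads, with its cap near (321,360), 2.5 mm off centre. I align the tool with the arm and regrip.

Request:
apply_moves:
  moves: [0, 0, 2.5, -2.7, 0, 0, 2.5, -2.7, 0, 0, 2.5, -2.7]

```text
time: 5.88
eef_pos: [0.5936, -0.2661, 0.154]
eef_rot: [-1.571, 0.0, -1.181]
ft_force: [0.1, 1.0, 0.3]
opening: 0.0341
```

Request:
apply_moves:
  moves: [0, 0, 0, 0, 0, 0, 0, 0, 0, 0, 0, 0, 0, 0, 0, 0, 0, 0, 0, 0]
  jaw: 10
  force: 20

```text
time: 6.3
eef_pos: [0.5934, -0.2661, 0.154]
eef_rot: [-1.571, -0.0, -1.18]
ft_force: [0.3, 0.2, 0.2]
opening: 0.017
```

Request:
apply_moves:
  moves: [-0.2, 0, 7.9, -6, -1.3, 0, 15.7, -12, -3.1, 0, 23.4, -18, -5.8, 0, 30.8, -24, -9.2, 0, 38, -30, -13.4, 0, 44.8, -36, -18.2, 0, 51.1, -42, -23.7, 0, 56.9, -48, -29.9, 0, 62.1, -54, -36.5, 0, 66.7, -60, -36.5, 0, 66.7, -60]

```text
time: 7.22
eef_pos: [0.6389, -0.2051, 0.1538]
eef_rot: [-1.571, 0.006, -0.125]
ft_force: [-9.0, 0.7, 7.1]
opening: 0.0174
```

```bash
python3 - <<'E'
from h import *
s=bot.read_state()
im=bot.read_camera("wrist"); cv2.imwrite("pics/i_wrist.png",im)
im=bot.read_camera("top"); cv2.imwrite("pics/i_top.png",cv2.resize(im[140:300,370:570],None,fx=4,fy=4,interpolation=cv2.INTER_CUBIC))
print(s["time"],s["eef_pos"],s["eef_rot"],s["ft_force"],s["torque"],s["opening"],s["qpos"])
E
```

```text
7.2167 [ 0.63890113 -0.20514159  0.15379729] [-1.57088953  0.00625899 -0.12532893] [-8.95309498  0.68631251  7.14944974] [0.32000111 1.81802124 0.09076389] 0.017351612528199747 [ 0.65514052  0.76945171 -0.64689905  1.51224666  0.50840276  1.03915873
  1.32529149]
```

View pics/i_wrist.png

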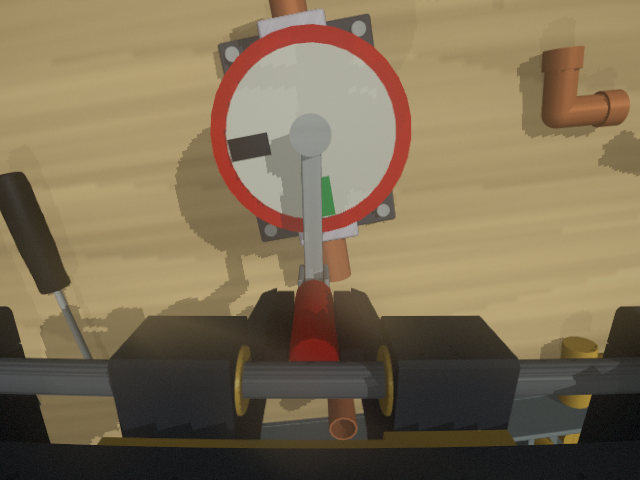

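View pics/i_top.png

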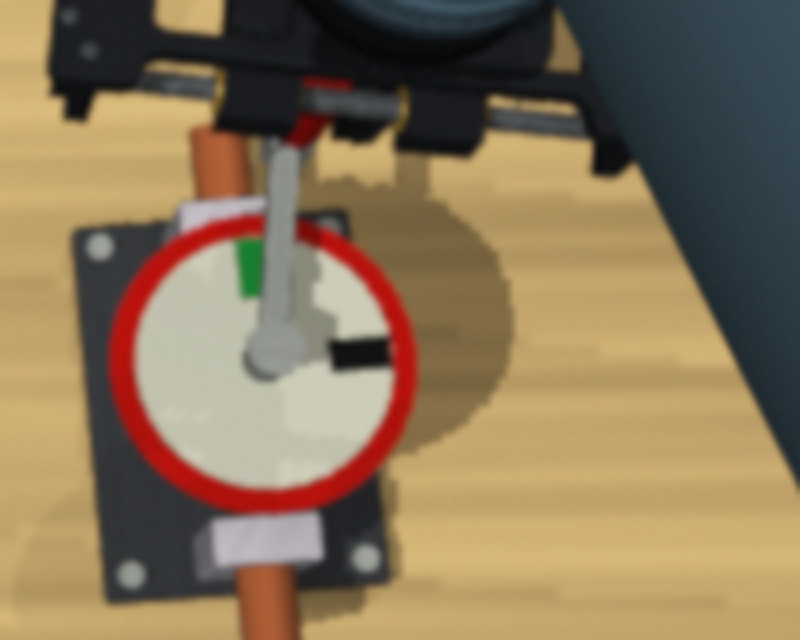

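The arm is about 12° short of the green mark in both views: bar end near (285,150) against the mark at (253,268) in the top crop, grip upright. I finish the turn and press gently into the stop.

Request:
apply_moves:
  moves: [-0.2, 0, 5.3, -4, -0.7, 0, 10.6, -8, -1.7, 0, 15.8, -12, -2.3, 0, 18.4, -12, -3, 0, 20.9, -12, -3, 0, 20.9, -12, -3, 0, 20.9, -12]

```text
time: 7.9
eef_pos: [0.6389, -0.1908, 0.1538]
eef_rot: [-1.577, 0.005, 0.073]
ft_force: [-6.9, -8.2, 4.5]
opening: 0.0174
```

```bash
python3 - <<'E'
from h import *
s=bot.read_state()
im=bot.read_camera("wrist"); cv2.imwrite("pics/j_wrist.png",im)
im=bot.read_camera("top"); cv2.imwrite("pics/j_top.png",cv2.resize(im[140:300,370:570],None,fx=4,fy=4,interpolation=cv2.INTER_CUBIC))
print(s["time"],s["eef_pos"],s["eef_rot"],s["ft_force"],s["torque"],s["opening"])
E
```

```text
7.9 [ 0.63891379 -0.19075877  0.15383225] [-1.57681453  0.00489883  0.07328085] [-6.93273317 -8.22986988  4.46868822] [-1.5387117   1.14366163  0.07254096] 0.01742537809417796
```

View pics/j_wrist.png

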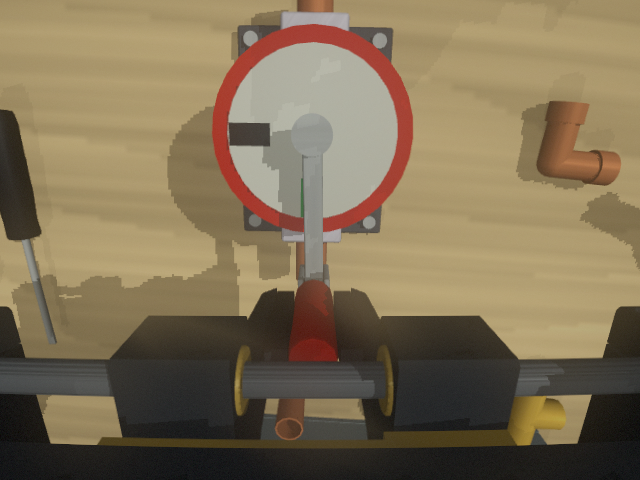

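View pics/j_top.png

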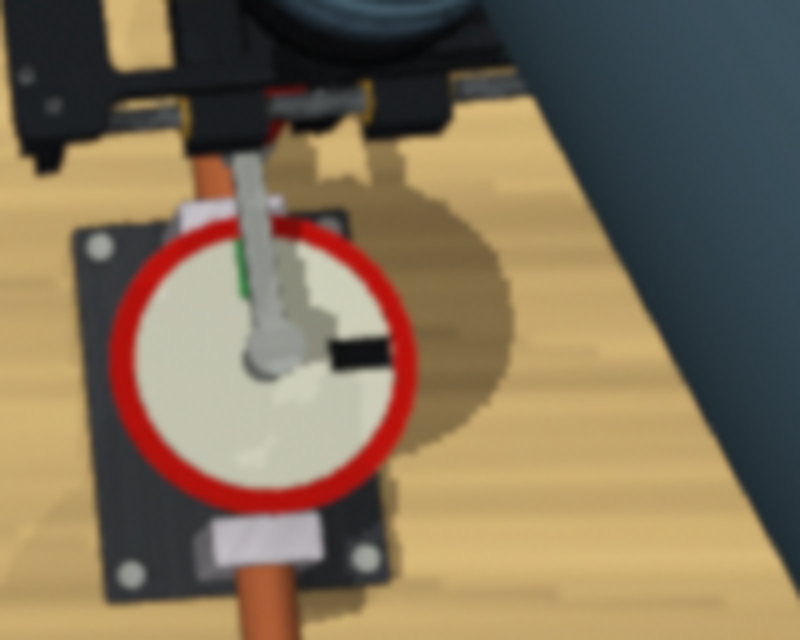

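Tangential resistance is now 8 N against 2 N of friction, and the arm lies along the pipe over the green mark, so it is probably at the stop. I push a little more to confirm.

Request:
apply_moves:
  moves: [0, 0, 2, 0, 0, 0, 4, 0, 0, 0, 4, 0, 0, 0, 4, 0]

```text
time: 8.33
eef_pos: [0.6389, -0.1905, 0.1539]
eef_rot: [-1.581, 0.004, 0.071]
ft_force: [-5.5, -13.9, 4.1]
opening: 0.0175
```

Request:
apply_moves:
  moves: [0, 0, -3, 0, 0, 0, -6, 0, 0, 0, -7, 0, 0, 0, -7, 0]

```text
time: 8.67
eef_pos: [0.6389, -0.1909, 0.1538]
eef_rot: [-1.573, 0.005, 0.075]
ft_force: [-7.4, -3.7, 5.4]
opening: 0.0171
```

Request:
apply_moves:
  moves: [0, 0, 0, 0, 0, 0, 0, 0, 0, 0, 0, 0, 0, 0, 0, 0, 0, 0, 0, 0, 0, 0, 0, 0]
  jaw: 60

```text
time: 9.17
eef_pos: [0.6414, -0.1885, 0.154]
eef_rot: [-1.571, -0.0, 0.077]
ft_force: [0.4, -0.8, -0.6]
opening: 0.0552
```

```bash
python3 - <<'E'
from h import *
s=bot.read_state()
im=bot.read_camera("wrist"); cv2.imwrite("pics/k_wrist.png",im)
print(s["time"],s["eef_pos"],s["eef_rot"],s["ft_force"],s["torque"],s["opening"])
E
```

```text
9.1667 [ 0.64142822 -0.18852492  0.15398144] [-1.57064618e+00 -1.27694983e-04  7.72268177e-02] [ 0.44123864 -0.80419085 -0.59412526] [ 0.05561037 -0.13702599 -0.00972587] 0.055217603104993775
```

View pics/k_wrist.png

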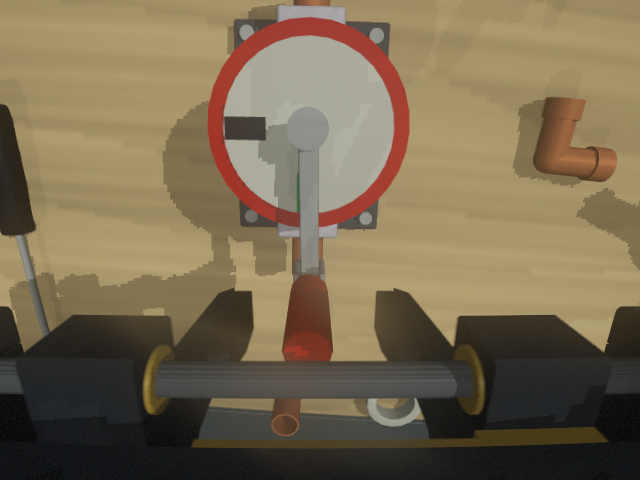

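The jaws are open and clear on both sides, with the grip standing between them and its cap near (307,350). I lift straight up and check.

Request:
apply_moves:
  moves: [0, -10, 0, 0, 0, -30, 0, 0, 0, -55, 0, 0, 0, -80, 0, 0, 0, -105, 0, 0, 0, -125, 0, 0, 0, -135, 0, 0, 0, -140, 0, 0, 0, -140, 0, 0]

```text
time: 9.97
eef_pos: [0.6416, -0.1887, 0.2949]
eef_rot: [-1.571, -0.001, 0.077]
ft_force: [0.6, -0.1, 0.3]
opening: 0.0601
```

Request:
apply_moves:
  moves: [-30, 0, -30, 0, -60, 0, -60, 0, -85, 0, -85, 0, -110, 0, -110, 0, -130, 0, -130, 0, -140, 0, -140, 0, -140, 0, -140, 0]

```text
time: 10.55
eef_pos: [0.5095, -0.3425, 0.2925]
eef_rot: [-1.571, 0.003, 0.071]
ft_force: [0.1, -0.3, -1.0]
opening: 0.0597
```

```bash
python3 - <<'E'
from h import *
s=bot.read_state()
im=bot.read_camera("side"); cv2.imwrite("pics/l_side.png",im)
im=bot.read_camera("top"); cv2.imwrite("pics/l_top.png",im)
print(s["time"],s["eef_pos"],s["ft_force"])
E
```

```text
10.55 [ 0.50952958 -0.34254901  0.29245255] [ 0.13248759 -0.34670515 -0.99599991]
```

View pics/l_side.png

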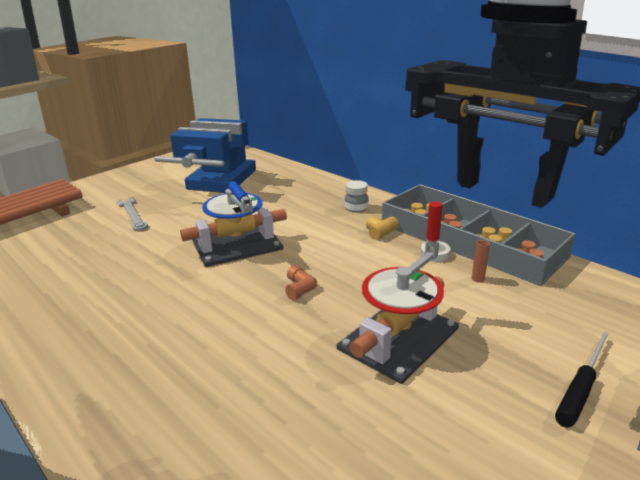

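View pics/l_top.png

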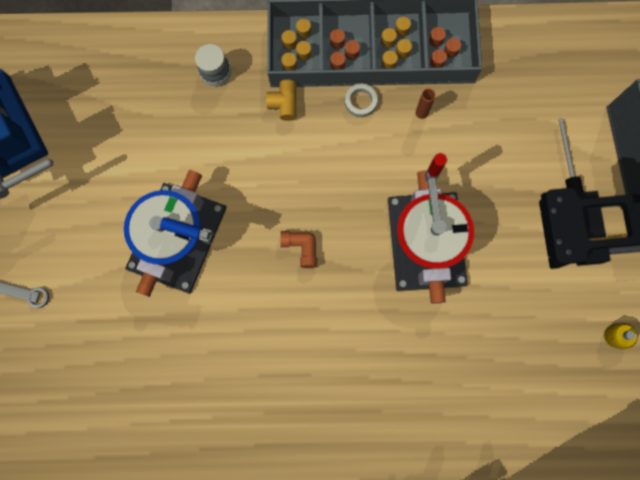

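```bash
python3 - <<'E'
from h import *
np.set_printoptions(precision=1,suppress=True)
A=np.array([.5648,-.1965])
for y in (0,.055,.085):
  a=np.array([np.cos(y),np.sin(y)]); P=np.r_[A+.075*a,.121]
  for th in (1.45,1.57):
    f=lambda r: P+r*np.r_[-np.cos(th)*a,np.sin(th)]
    print(y,th,*[((proj("side",f(r))-[380,180])*5,(proj("top",f(r))-[380,130])*5) for r in (.009,.063)])
S=cv2.imread("pics/l_side.png")[180:300,380:480];T=cv2.imread("pics/l_top.png")[130:250,380:480]
cv2.imwrite("pics/l_c.png",np.hstack([cv2.resize(i,None,fx=5,fy=5,interpolation=cv2.INTER_CUBIC) for i in (S,T)])[:, :800] if 0 else cv2.resize(np.hstack([S,T]),None,fx=4,fy=4,interpolation=cv2.INTER_CUBIC))
E
```

```text
0 1.45 (array([274.6, 294.2]), array([294.1, 210.5])) (array([277. , 126.5]), array([331.6, 172.7]))
0 1.57 (array([276.7, 292.6]), array([294. , 206.7])) (array([292.8, 116.3]), array([330.4, 144.3]))
0.055 1.45 (array([262.1, 289.7]), array([279.4, 211.2])) (array([265.2, 122.7]), array([317.3, 173.4]))
0.055 1.57 (array([264.1, 288.1]), array([279.1, 207.4])) (array([279.7, 112.2]), array([314.5, 145. ]))
0.085 1.45 (array([255.2, 287.4]), array([271.5, 211.9])) (array([258.6, 120.8]), array([309.5, 174. ]))
0.085 1.57 (array([257.1, 285.8]), array([271. , 208.1])) (array([272.4, 110. ]), array([305.8, 145.7]))
```

View pics/l_c.png

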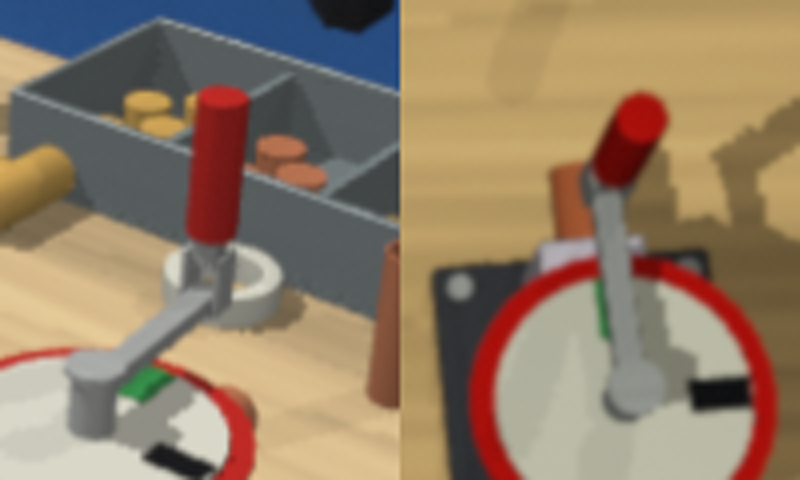

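The final views show the red grip standing upright, with the side-view cap at about (436,204), which matches the model at about 1.55–1.57 rad. The arm lies along the pipe over the green mark, and the blue valve's crank and grip look the same as at the start. Handing in.

```bash
python3 - <<'E'
from h import *
for n in("side","top"):
    a=cv2.imread(f"pics/a_{n}.png");b=cv2.imread(f"pics/l_{n}.png")
    r=(slice(170,270),slice(170,295)) if n=="side" else (slice(160,310),slice(110,240))
    print(n,(cv2.absdiff(a[r],b[r]).max(2)>40).sum())
s=bot.read_state(); print(s["time"],s["joint_vel"].max(),s["ft_force"]); print(bot.hand_in())
E
```

```text
side 0
top 0
10.65 0.0019042182803107157 [-0.44041815  1.15396449 -0.35362751]
the job is handed in; nothing more can be done
None
```

The red supply valve is open. I swung its grip up to its stop first, then turned the crank counter-clockwise to its stop. I then opened the jaws, backed the arm well clear and handed in at 10.65 s.

- **Crank:** at the end of the turn, pushing another 4 mm raised the resistance from 8 to 14 N while the tool stayed put, so it was at the stop. In the final pictures the arm lies along the pipe over the green mark.
- **Grip:** it stands upright, at about 1.55–1.57 rad when its final image position is compared with the model.
- **Blue valve:** before and after pictures of it show no change in either the side or top view.
- **Forces:** the readings I took stayed below about 20 N at the wrist.

Two things did not go cleanly:
- **Early crank movement:** while the grip was being raised, the crank crept a few hundredths of a radian in the opening direction.
- **Pads sliding:** the pads slid about 6 mm along the grip at its upright stop, so I reopened, recentred and regripped before turning the crank.

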